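# Prime and hold the shell clamp

## Task

Clamp the white shell on the small turntable for polishing: press the pump pedal right down to its stop and let it come back up, then flip the clamp's safety catch all the way over towards the robot, and then pull the clamp's lever towards the robot to its stop. Finish while still holding the lever there with the gripper (it springs back if let go), and do not disturb the other things on the bench.

Things in the scene. Friction and masses are not known exactly. Their poses are not given: they have to be found in the camera images.
- clamp: the clamp, fixed to the bench: grey base plate, x -100 to 100, y -275 to 50 mm in this frame, 12 thick. Origin on the bench under the lever pivot; -x faces roughly the robot. All clamp offsets are in this frame, in mm. The lever stands at x 0, y 0 between two steel cheeks (y -26 to 26, x -93 to 33, top at z 62, at the catch hinge z 95). At +y of the plate the bench is clear to y 105
- shell_top (a point): top of the white wavy shell, 140 x 100 mm, on a grey turntable of radius 82 at clamp x 0, y -145; about 79 above the bench. Above it hangs a rubber presser foot that the lever drives down onto the shell; it is carried by an arm (presser rod top at z 205) from a column at x 50, y -250, 162 tall
- lever (a joint): angle of the clamp lever, rad: 0 upright (start), grows as its top is pulled to the clamp's -x side, stop at 0.60. Turns about an axis along the clamp's y through lever_pivot. A spring always pulls it back: about 2 N at the grip at the start, 7 N at the stop. While the catch is shut it is blocked and moves only about 0.03 rad
- lever_handle: the lever's upright arm: steel rod 16 mm thick with a black round grip on top, 30 mm in diameter and 70 long (from 115 to 185 mm above the pivot). Origin at the pivot, z along the arm; tilts with the lever
- lever_grip (a point): middle of the black grip, 150 mm from the pivot (185 mm above the bench when upright); moves with the lever
- lever_pivot (a point): axis of the lever, at clamp x 0, y 0, z 35 (fixed)
- catch (a joint): angle of the safety catch, rad: 0 shut (its flat bar lies almost level, sloping 0.12 rad down to the lever, its end against the robot side of the lever rod), grows as it flips up and over to the clamp's -x side, stop at 2.90. Light, slightly stiff hinge along the clamp's y. Let go before about 1.5 it may fall shut; past 1.9 it falls fully over
- catch_bar (a point): grip point on the catch's cross bar: steel, 14 mm in diameter, parallel to the clamp's y, sticking out on the +y side to y 105. This point is on its axis at y 85, 55 mm from the hinge axis, about 78 above the bench when shut; moves with the catch. Can be pinched from above with the fingers closing along the clamp's x and carried along its arc; it turns between the pads
- catch_pivot (a point): middle of the catch's hinge axis, at clamp x -75, y 0, z 85 (fixed)
- pump: the pedal pump: dark steel base 270 x 100 x 10 mm fixed to the bench, with a round metal reservoir (60 mm across, 94 tall) at its +x end. Origin on the bench, pedal along x, its free raised end at -x
- pedal (a joint): angle of the pump pedal, rad: 0 up (start), grows as its free end is pressed down, stop at 0.30. It hinges at its +x end about an axis along the pump's y and springs back up; about 10 N at the press point holds it at the stop
- pedal_press (a point): where to press: on top of the aluminium tread (75 mm wide, 165 long, rubber ribs), on its centre line 27 mm from the free end; about 86 mm above the bench when up, about 45 mm when at the stop; moves with the pedal
- pedal_pivot (a point): the pedal's hinge axis, at pump x 70, y 0, z 34 (fixed)
- compound_bottle: bystander, to be left alone: white bottle of polishing compound, 60 mm across, 130 tall, standing at the robot side of the turntable. Origin at its underside
- wax_tin: bystander, to be left alone: flat metal tin, 70 mm across, 45 tall, standing left of the clamp. Origin at its underside
- sanding_block: bystander, to be left alone: cork sanding block, 90 x 55 x 34 mm, lying right of the pump. Origin at its underside
- tape_roll: bystander, to be left alone: roll of paper tape, 96 mm across, 24 tall. Origin at its underside
- mixing_cup: bystander, to be left alone: white mixing cup, 80 mm across, 100 tall. Origin at its underside
- buffing_pad: bystander, to be left alone: grey buffing pad, 150 mm across, 34 tall. Origin at its underside
- filler_spatula: bystander, to be left alone: filler spatula with a wooden handle, lying flat. Origin at its underside

How it is judged:
By the outcome, as a careful person would: the job done as asked, in the order asked, and still so for the second after the job is handed in, while the arm keeps its last pose, push and grip.
It also fails if it takes over 70 s, if anything falls off the work surface, if the arm or the gripper's body presses on something with over 40 N, if the wrist force passes 120 N, or if a joint passes its speed limit or range.

## Robot

A 6-joint arm with a two-finger parallel gripper is mounted at the origin on the work surface. World frame = base frame: x ahead of the robot, y to its left, z up, the work surface at z = 0. Lengths are in m, angles in degrees, forces in N, time in s.
With the tool pointing down it reaches from about 0.3 to 0.75 m from the base axis. Payload 8.5 kg.
Tool frame: the origin (TCP) lies at the very end of the fingers, on their centre line; the grasp point (between the pads) lies 19 mm behind it; y points along the fingers, z is the direction in which the jaws open and shut, and the axes are right-handed (so a half turn about y gives the same grasp; the last joint's range is limited). The gripper opens to 85 mm and grips with 20 to 120 N. Pads are 22 mm wide; open, the fingers measure 114 mm over their backs; the gripper's body (76 mm by 85 mm) begins 54 mm behind the grasp point. The pads swing forward as they close: fully open they stand 13 mm farther back than shut.
Start: joints at [-85.159, 21.807, 74.336, -0, 83.858, -12.336], TCP at [0.162, -0.525, 0.231] pointing down, gripper open.
Joint ranges: [-178.18, 178.18], [-50.72, 133.34], [12.68, 142.11], [-81.47, 261.47], [9.98, 163.14], [-165.26, 165.26]. Speed limits (degrees/s): [136.94, 136.94, 180, 180, 180, 180].

## Interface

Orientations are given as a 3x3 rotation matrix whose columns are the frame's x, y, z axes.
In Python, from rig import env gives the robot as it stands. The module is installed in compiled form; this text tells all that it offers.
- The arm moves only by the tool servo_tool, never from a script. Its argument "rows" is one flat list of numbers, 7 for each row, row after row: the opening, from 0 (shut) to 1 (fully open), then the shift along the world's x, y, z in m, then the turn, a rotation vector about the world's x, y, z in degrees. A call has 1 to 10 rows; each row shifts and turns the commanded pose from where the row before left it; what a row does not reach is not made up. A row lasts 1/12 s, in which the tool goes at most 41.7 mm and 7.16 degrees, less where a joint would pass 70% of its speed; a pose out of reach is approached as far as the arm can. A call with a gripper value outside its range is refused whole. The fingers move at their own pace and stop on an object; "force" is the grip in N (left out, the last holds). Time passes only in rows, so rows that do not move let the fingers close. It gives the time, the measured TCP pose, the force and the opening at its end, in the units of the state.
- env.observe(): the state, without advancing time (a new reading comes with each control period).
- env.get_image(name): name is "side" or "top" or "wrist"; returns the picture (480x640x3 uint8, red, green, blue); there is no depth.
- env.camera_model(name): a dict with "camera_matrix" (3x3 intrinsics, pixels), "R" (3x3) and "t" (3): a world point X has camera coordinates R X + t; the wrist camera has in their place "mount" (4x4, takes a point from camera to tool coordinates, whose origin is the TCP and whose axes are the tool frame's). Camera axes: x right, y down, z forward; pixel columns grow to the right and rows downward; lengths in m; the calibration is good to about 2 mm. The wrist camera is an equidistant fisheye: a pixel r from the principal point sees the ray r / f radians off the axis. A picture is of the moment at which its call begins: read the wrist's pose just before it. camera_model takes no time and is no camera call.
- env.close_job(): hands the job in, once; it reports no verdict.
The state is a dict: "time_s": time; "q": joint angles; "qvel": joint speeds; "joint_efforts": joint torques, N m; "position": TCP position; "tool_rot": TCP orientation; "ft_force": force on the tool from outside, world axes, zero at the start; "wrist_torque": the same for the moment, N m; "grip_width": finger opening in m.
Only numpy, scipy, OpenCV 4.12 (cv2) and the standard library are available. Lean on these libraries where they do the work, as an engineer would, in place of code of your own. Each camera call takes 0.05 s, during which the arm holds its last target.

## Working session

There is one attempt and no reset: what is moved stays moved. The work goes in short steps, Python scripts to look and compute and a tool call to move; the robot and the scene stay as the last step left them, time stands still between calls to the robot, and variables do not carry over. Pictures are saved under pics/ and viewed, and the job is handed in when it is done.

Besides the shell and the picture viewer there is one more tool, called after "Request:" as name(argument=value, ...), one argument or row to a line, values as JSON. servo_tool: Moves the arm, as the interface text tells. Its arguments: {"type":"object","properties":{"rows":{"type":"array","items":{"type":"number"}},"force":{"type":"number"}},"required":["rows"]}

```bash
mkdir -p pics
python3 - <<'E'
from rig import env
import cv2,numpy as np
s=env.observe()
for k,v in s.items(): print(k,np.round(v,4).tolist())
for n in("side","top"):
    m=env.camera_model(n); print(n,{k:np.round(v,4).tolist() for k,v in m.items()})
    cv2.imwrite(f"pics/{n}0.png",env.get_image(n)[:,:,::-1])
print(env.camera_model("wrist"))
E
```

```text
time_s 0.0
q [-85.1588, 21.8386, 74.3856, -0.0023, 83.8568, -12.3358]
qvel [0.057, 0.0138, -0.0289, 0.0378, 0.0984, 0.0058]
joint_efforts [0.0009, -44.8464, -23.1277, -0.0002, 0.0046, -0.0]
position [0.1624, -0.5252, 0.2307]
tool_rot [[-0.9554, -0.0002, 0.2953], [-0.2953, 0.0014, -0.9554], [-0.0003, -1.0, -0.0014]]
ft_force [0.2814, -0.331, -0.5133]
wrist_torque [0.0182, -0.0123, 0.0197]
grip_width 0.0857
side {'camera_matrix': [[479.8834, 0.0, 319.6611], [0.0, 479.8834, 235.2413], [0.0, 0.0, 1.0]], 'R': [[-0.9866, -0.163, 0.0097], [-0.1095, 0.616, -0.7801], [0.1212, -0.7707, -0.6256]], 't': [0.5167, 0.1901, 1.4928]}
top {'camera_matrix': [[549.6324, 0.0, 313.6872], [0.0, 549.6324, 230.1983], [0.0, 0.0, 1.0]], 'R': [[-0.0206, -0.9996, -0.0178], [-0.996, 0.022, -0.087], [0.0874, 0.0159, -0.996]], 't': [-0.0137, 0.5284, 1.6501]}
{'camera_matrix': array([[371.64829954,   0.        , 318.6927992 ],
       [  0.        , 371.64829954, 249.56797341],
       [  0.        ,   0.        ,   1.        ]]), 'mount': array([[ 2.58841777e-04,  9.65618226e-01,  2.59964180e-01,
        -6.57728058e-02],
       [ 1.87278539e-04, -2.59964231e-01,  9.65618229e-01,
        -1.42787990e-01],
       [ 9.99999949e-01, -2.01256626e-04, -2.48129174e-04,
         2.52716688e-04],
       [ 0.00000000e+00,  0.00000000e+00,  0.00000000e+00,
         1.00000000e+00]])}
```

View pics/side0.png

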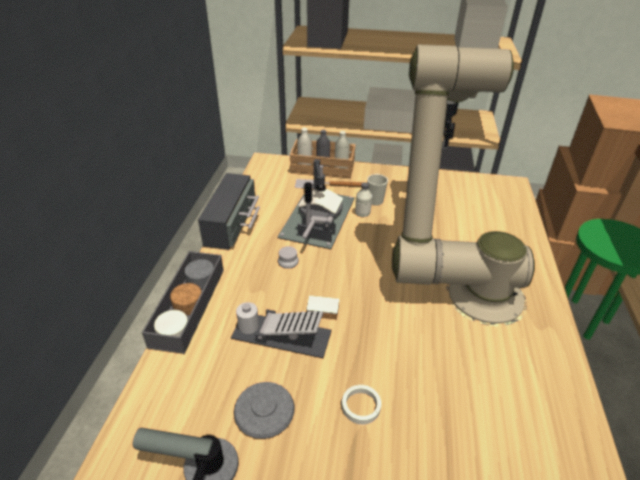

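View pics/top0.png

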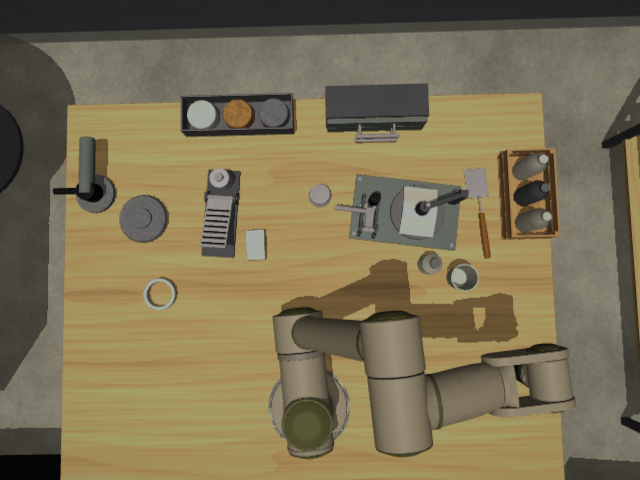

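The top view shows the pump at about (220,213) and the clamp plate at about (405,212), with its lever grip at (374,199) and the catch bar pointing left at (345,208). I'll zoom in next.

Run:
```python
import cv2
t=cv2.imread("pics/top0.png");s=cv2.imread("pics/side0.png")
cv2.imwrite("pics/tc.png",cv2.resize(t[165:260,330:470],None,fx=5.6,fy=5.6,interpolation=cv2.INTER_CUBIC))
cv2.imwrite("pics/tp.png",cv2.resize(t[160:265,190:280],None,fx=5.6,fy=5.6,interpolation=cv2.INTER_CUBIC))
cv2.imwrite("pics/sc.png",cv2.resize(s[150:275,265:395],None,fx=4.8,fy=4.8,interpolation=cv2.INTER_CUBIC))
```

```text
(no output)
```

View pics/tc.png

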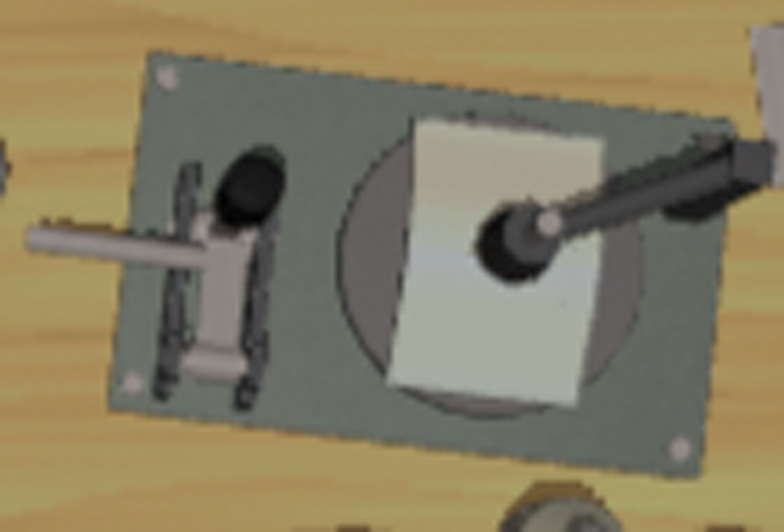

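View pics/tp.png

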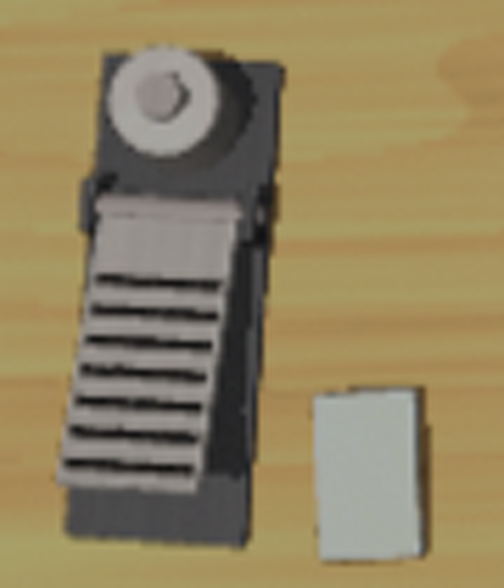

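View pics/sc.png

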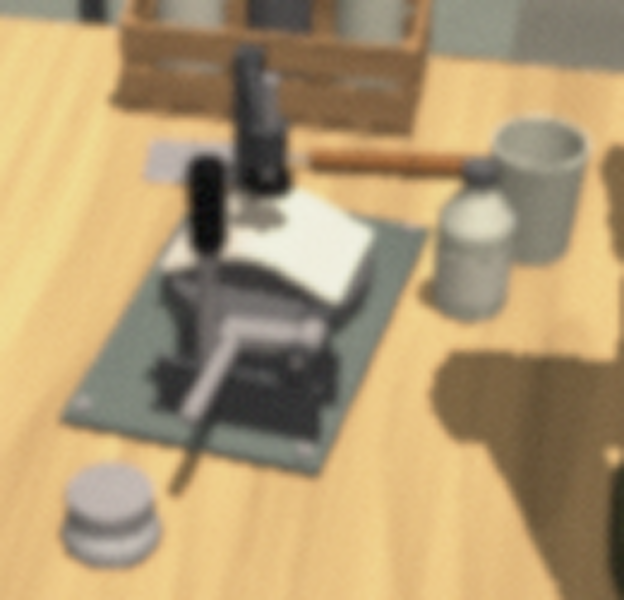

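The crops show the plate corners at (150,52), (735,120), (700,475) and (110,410), and the pump base corners at (105,52), (285,65), (247,545) and (65,540). The tread's free end runs from (62,485) to (197,490).

```bash
cat > h.py <<'E'
import numpy as np
from rig import env
def ray(n,uv):
    m=env.camera_model(n);K,R,t=m["camera_matrix"],m["R"],m["t"]
    d=R.T@np.linalg.inv(K)@np.array([uv[0],uv[1],1.]);return -R.T@t,d
def onz(n,uv,z):
    c,d=ray(n,uv);return c+d*(z-c[2])/d[2]
def proj(n,X):
    m=env.camera_model(n);p=m["camera_matrix"]@(m["R"]@np.asarray(X)+m["t"]);return p[:2]/p[2]
def tri(a,b):
    A=[];B=[]
    for n,uv in(a,b):
        c,d=ray(n,uv);d/=np.linalg.norm(d);P=np.eye(3)-np.outer(d,d);A.append(P);B.append(P@c)
    return np.linalg.solve(sum(A),sum(B))
def fit(loc,W):
    loc=np.array(loc,float);W=np.array(W)[:,:2];a=loc-loc.mean(0);b=W-W.mean(0)
    th=np.arctan2((a[:,0]*b[:,1]-a[:,1]*b[:,0]).sum(),(a*b).sum());c,s=np.cos(th),np.sin(th);R=np.array([[c,-s],[s,c]])
    o=W.mean(0)-R@loc.mean(0);return o,th,(W-o-loc@R.T)
E
python3 - <<'E'
from h import *
np.set_printoptions(precision=4,suppress=True)
f=lambda c,o:((c[0]+.5)/5.6-.5+o[0],(c[1]+.5)/5.6-.5+o[1])
C=[onz("top",f(c,(330,165)),.012) for c in[(150,52),(735,120),(700,475),(110,410)]]
o,th,r=fit([(.1,.05),(.1,-.275),(-.1,-.275),(-.1,.05)],C);print("clamp",o,np.degrees(th),r.tolist())
P=[onz("top",f(c,(190,160)),.010) for c in[(105,52),(285,65),(247,545),(65,540)]]
po,pt,r=fit([(.135,.05),(.135,-.05),(-.135,-.05),(-.135,.05)],P);print("pump",po,np.degrees(pt),r.tolist())
def W(o,th,p):
    c,s=np.cos(th),np.sin(th);return np.array([o[0]+c*p[0]-s*p[1],o[1]+s*p[0]+c*p[1],p[2]])
for n,p in dict(grip=(0,0,.185),griptop=(0,0,.22),bar=(-.02,.085,.078),barend=(-.02,.105,.078),foot=(0,-.145,.205),piv=(-.075,0,.085)).items():
    X=W(o,th,p);print(n,X,"top",proj("top",X),"side",proj("side",X))
E1,E2=[onz("top",f(c,(190,160)),.09) for c in[(62,485),(197,490)]]
print("free end",E1,E2,(E1+E2)/2)
c,s=np.cos(pt),np.sin(pt)
e=(E1+E2)/2;print("end in pump", np.array([[c,s],[-s,c]])@(e[:2]-po))
print("press",e+.027*np.array([c,s,0]))
E
```

```text
clamp [ 0.5953 -0.1946] -7.8634789211109535 [[-0.0006800904858498408, -0.0013241303911328134], [-0.001649322010503107, 0.00136390059939967], [0.0022100535304957203, 0.0014398004129806963], [0.0001193589658574773, -0.0014795706212475945]]
pump [0.5888 0.2603] -4.837777466006666 [[9.021651983170953e-05, 4.4614900106654254e-05], [-0.0011988890883330439, -0.00038403075473013304], [0.0023407517770054898, 5.424361216910256e-05], [-0.0012320792085041, 0.0002851722424543762]]
grip [ 0.5953 -0.1946  0.185 ] top [373.6998 199.3913] side [308.5298 193.4426]
griptop [ 0.5953 -0.1946  0.22  ] top [374.8828 197.5341] side [308.4789 184.5555]
bar [ 0.5871 -0.1077  0.078 ] top [340.9832 207.9952] side [306.379  234.8295]
barend [ 0.5898 -0.0879  0.078 ] top [334.2459 207.2275] side [304.4566 238.4342]
foot [ 0.5754 -0.3383  0.205 ] top [427.6203 204.372 ] side [321.3836 166.9508]
piv [ 0.521  -0.1844  0.085 ] top [367.8418 229.523 ] side [329.4517 221.5789]
free end [0.4824 0.3055 0.09  ] [0.4783 0.2348 0.09  ] [0.4804 0.2702 0.09  ]
end in pump [-0.1089  0.0007]
press [0.5073 0.2679 0.09  ]
```

Request:
servo_tool(
  rows=[0,0.0115,0.0264,0,0,0,2.17,0,0.0115,0.0264,0,0,0,2.17,0,0.0115,0.0264,0,0,0,2.17,0,0.0115,0.0264,0,0,0,2.17,0,0.0115,0.0264,0,0,0,2.17,0,0.0115,0.0264,0,0,0,2.17,0,0.0115,0.0264,0,0,0,2.17,0,0.0115,0.0264,0,0,0,2.17,0,0.0115,0.0264,0,0,0,2.17,0,0.0115,0.0264,0,0,0,2.17],
)

```text
time_s: 0.93
position: [0.2776, -0.26, 0.2312]
tool_rot: [[-0.778, -0.0, 0.629], [-0.629, 0.0, -0.778], [-0.0, -1.0, -0.0]]
ft_force: [0.6, -0.7, 0.2]
grip_width: 0.0
```

Request:
servo_tool(
  rows=[0,0.0115,0.0264,0,0,0,2.17,0,0.0115,0.0264,0,0,0,2.17,0,0.0115,0.0264,0,0,0,2.17,0,0.0115,0.0264,0,0,0,2.17,0,0.0115,0.0264,0,0,0,2.17,0,0.0115,0.0264,0,0,0,2.17,0,0.0115,0.0264,0,0,0,2.17,0,0.0115,0.0264,0,0,0,2.17,0,0.0115,0.0264,0,0,0,2.17,0,0.0115,0.0264,0,0,0,2.17],
)

```text
time_s: 1.77
position: [0.3926, 0.0041, 0.2312]
tool_rot: [[-0.49, -0.0, 0.872], [-0.872, 0.0, -0.49], [0.0, -1.0, -0.0]]
ft_force: [0.8, -0.5, -0.2]
grip_width: -0.0
```

Request:
servo_tool(
  rows=[0,0.0115,0.0264,0,0,0,2.17,0,0.0115,0.0264,0,0,0,2.17,0,0.0115,0.0264,0,0,0,2.17,0,0.0115,0.0264,0,0,0,2.17,0,0.0115,0.0264,0,0,0,2.17,0,0.0115,0.0264,0,0,0,2.17,0,0.0115,0.0264,0,0,0,2.17,0,0.0115,0.0264,0,0,0,2.17,0,0.0115,0.0264,0,0,0,2.17,0,0.0115,0.0264,0,0,0,2.17],
)

```text
time_s: 2.6
position: [0.5076, 0.268, 0.2309]
tool_rot: [[-0.132, -0.001, 0.991], [-0.991, -0.0, -0.132], [0.0, -1.0, -0.001]]
ft_force: [-0.1, -0.9, 0.2]
grip_width: 0.0
```

Request:
servo_tool(
  rows=[0,0,0,-0.03,0,0,0,0,0,0,-0.03,0,0,0,0,0,0,-0.03,0,0,0,0,0,0,-0.03,0,0,0,0,0,0,-0.01,0,0,0,0,0,0,-0.008,0,0,0,0,0,0,-0.006,0,0,0],
)

```text
time_s: 3.18
position: [0.5078, 0.2666, 0.0874]
tool_rot: [[-0.134, 0.001, 0.991], [-0.991, 0.0, -0.134], [-0.0, -1.0, 0.001]]
ft_force: [0.0, 0.6, 1.0]
grip_width: -0.0001
```

Request:
servo_tool(
  rows=[0,-0.001,0,-0.006,0,0,0,0,-0.001,0,-0.006,0,0,0,0,-0.001,0,-0.006,0,0,0,0,-0.001,0,-0.006,0,0,0,0,-0.001,0,-0.006,0,0,0,0,-0.001,0,-0.004,0,0,0],
)

```text
time_s: 3.68
position: [0.5016, 0.2671, 0.0542]
tool_rot: [[-0.134, 0.002, 0.991], [-0.991, 0.001, -0.134], [-0.002, -1.0, 0.002]]
ft_force: [-1.8, 1.9, 8.1]
grip_width: 0.0
```

Request:
servo_tool(
  rows=[0,0,0,-0.003,0,0,0,0,0,0,-0.003,0,0,0,0,0,0,-0.003,0,0,0,0,0,0,0,0,0,0],
)

```text
time_s: 4.02
position: [0.5006, 0.2672, 0.0451]
tool_rot: [[-0.134, -0.001, 0.991], [-0.991, 0.001, -0.134], [-0.001, -1.0, -0.001]]
ft_force: [-7.2, 2.2, 10.3]
grip_width: -0.0
```

Request:
servo_tool(
  rows=[0,0,0,-0.002,0,0,0,0,0,0,-0.001,0,0,0,0,0,0,0,0,0,0],
)

```text
time_s: 4.27
position: [0.5009, 0.2672, 0.0442]
tool_rot: [[-0.134, 0.001, 0.991], [-0.991, 0.001, -0.134], [-0.001, -1.0, 0.001]]
ft_force: [-10.9, -0.2, 25.2]
grip_width: 0.0001
```

The force jumped from 10 to 25 N with no further travel (z 44 mm), so the pedal is on its stop. I'll raise the tool and check that the pedal comes back up.

Request:
servo_tool(
  rows=[0,0,0,0.005,0,0,0,0,0,0,0.01,0,0,0,0,0,0,0.02,0,0,0,0,0,0,0.03,0,0,0,0,0,0,0.03,0,0,0,0,0,0,0.035,0,0,0,0,0,0,0.035,0,0,0,0,0,0,0.02,0,0,0,0,0,0,0,0,0,0],
)

```text
time_s: 5.02
position: [0.5029, 0.2671, 0.2318]
tool_rot: [[-0.134, 0.01, 0.991], [-0.991, 0.003, -0.134], [-0.004, -1.0, 0.01]]
ft_force: [-0.2, 0.3, -0.0]
grip_width: -0.0
```

Request:
servo_tool(
  rows=[1,0.0086,-0.0375,0,0,0,0,1,0.0086,-0.0375,0,0,0,0,1,0.0086,-0.0375,0,0,0,0,1,0.0086,-0.0375,0,0,0,0,1,0.0086,-0.0375,0,0,0,0,1,0.0086,-0.0375,0,0,0,0,1,0.0086,-0.0375,0,0,0,0,1,0.0086,-0.0375,0,0,0,0,1,0.0086,-0.0375,0,0,0,0,1,0.0086,-0.0375,0,0,0,0],
)

```text
time_s: 5.85
position: [0.5874, -0.1104, 0.2259]
tool_rot: [[-0.135, -0.0, 0.991], [-0.991, 0.0, -0.135], [-0.0, -1.0, -0.0]]
ft_force: [0.8, 0.3, -0.5]
grip_width: 0.0853
```

Request:
servo_tool(
  rows=[1,0,0,0,0,0,0,1,0,0,0,0,0,0],
)

```text
time_s: 6.02
position: [0.5873, -0.1102, 0.2253]
tool_rot: [[-0.137, -0.001, 0.991], [-0.991, 0.0, -0.137], [-0.0, -1.0, -0.001]]
ft_force: [-0.3, -0.4, 0.1]
grip_width: 0.0855
```

Run:
```python
from h import *
import cv2
s=env.observe();print(s["position"],s["q"],s["grip_width"])
w=env.get_image("wrist")[:,:,::-1];t=env.get_image("top")[:,:,::-1];sd=env.get_image("side")[:,:,::-1]
cv2.imwrite("pics/w1.png",w)
a=cv2.resize(t[160:265,190:280],None,fx=4,fy=4);b=cv2.resize(sd[280:380,220:350],None,fx=3,fy=3)
o=np.zeros((420,760,3),np.uint8);o[:420,:360]=a;o[:300,365:755]=b;cv2.imwrite("pics/p1.png",o)
```

```text
[ 0.58732912 -0.11017446  0.22530197] [-2.19657037e+01  2.69075087e+01  6.69306178e+01  3.27511300e-03
  8.62240537e+01 -1.40691192e+01] 0.08553782010465
```

View pics/w1.png

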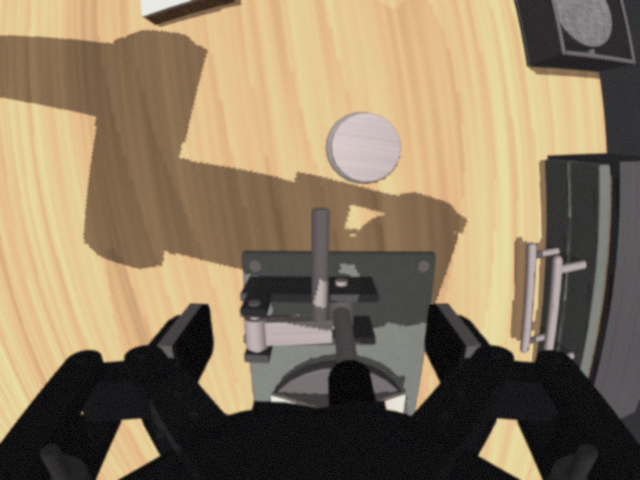

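View pics/p1.png

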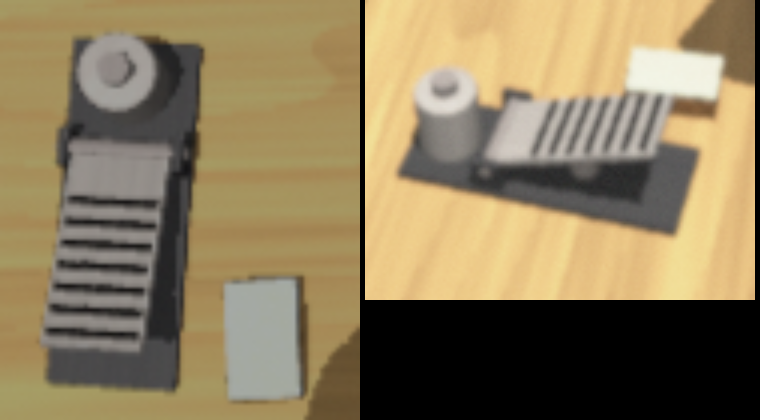

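The pedal is back up, with its free end raised as before. The wrist view shows the bar at column 320, between the fingers (mid about 320), with its end at (320,208).

```bash
cat >> h.py <<'E'
def wonz(uv,z,s):
    m=env.camera_model("wrist");K=m["camera_matrix"];M=m["mount"]
    x,y=(uv[0]-K[0,2]),(uv[1]-K[1,2]);r=np.hypot(x,y);a=r/K[0,0]
    d=np.array([np.sin(a)*x/r,np.sin(a)*y/r,np.cos(a)])
    R=np.array(s["tool_rot"]);p=np.array(s["position"])
    c=p+R@M[:3,3];d=R@M[:3,:3]@d
    return c+d*(z-c[2])/d[2]
E
python3 - <<'E'
from h import *
s=env.observe()
print(wonz((320,208),.078,s), wonz((320,300),.078,s))
for n,uv in dict(TL=(244,252),TR=(434,253)).items(): print(n,wonz(uv,.012,s))
E
```

```text
[ 0.59117516 -0.08641141  0.078     ] [ 0.58079778 -0.16397892  0.078     ]
TL [ 0.50812888 -0.13003541  0.012     ]
TR [ 0.70053714 -0.15709836  0.012     ]
```

Request:
servo_tool(
  rows=[1,0,0.001,-0.03,0,0,0,1,0.001,0.001,-0.03,0,0,0,1,0,0.001,-0.03,0,0,0,1,0,0,-0.03,0,0,0,1,0,0,-0.02,0,0,0,1,0,0,-0.015,0,0,0,1,0,0,-0.011,0,0,0,1,0,0,0,0,0,0],
)

```text
time_s: 6.83
position: [0.5875, -0.104, 0.0585]
tool_rot: [[-0.133, -0.003, 0.991], [-0.991, 0.001, -0.133], [-0.001, -1.0, -0.003]]
ft_force: [0.0, 0.1, -0.1]
grip_width: 0.0855
```

Request:
servo_tool(
  rows=[0.1,0,0,0,0,0,0,0.1,0,0,0,0,0,0,0,0,0,0,0,0,0,0,0,0,0,0,0,0,0,0,0,0,0,0,0,0,0,0,0,0,0,0],
  force=25,
)

```text
time_s: 7.33
position: [0.5887, -0.1055, 0.0608]
tool_rot: [[-0.134, 0.001, 0.991], [-0.991, -0.0, -0.134], [0.0, -1.0, 0.001]]
ft_force: [5.0, -0.1, 2.1]
grip_width: 0.0129
```

Bar pinched (width 12.9 mm). Next, the arc steps.

Run:
```python
import numpy as np
ph=np.linspace(-.12,2.80,21);x=.055*np.cos(ph);z=.055*np.sin(ph)
for a,b in zip(np.diff(x),np.diff(z)): print("%.4f, %.4f, %.4f"%(a*.9906,-a*.1368,b))
```

```text
0.0004, -0.0001, 0.0080
-0.0008, 0.0001, 0.0080
-0.0019, 0.0003, 0.0078
-0.0030, 0.0004, 0.0074
-0.0041, 0.0006, 0.0069
-0.0050, 0.0007, 0.0062
-0.0059, 0.0008, 0.0054
-0.0066, 0.0009, 0.0045
-0.0072, 0.0010, 0.0035
-0.0076, 0.0010, 0.0024
-0.0078, 0.0011, 0.0013
-0.0079, 0.0011, 0.0001
-0.0079, 0.0011, -0.0011
-0.0076, 0.0011, -0.0022
-0.0072, 0.0010, -0.0033
-0.0067, 0.0009, -0.0043
-0.0060, 0.0008, -0.0053
-0.0052, 0.0007, -0.0061
-0.0042, 0.0006, -0.0068
-0.0032, 0.0004, -0.0073
```

Request:
servo_tool(
  rows=[0,0.0004,-0.0001,0.008,0,0,0,0,-0.0008,0.0001,0.008,0,0,0,0,-0.0019,0.0003,0.0078,0,0,0,0,-0.003,0.0004,0.0074,0,0,0,0,-0.0041,0.0006,0.0069,0,0,0,0,-0.005,0.0007,0.0062,0,0,0],
)

```text
time_s: 7.83
position: [0.5768, -0.1037, 0.1071]
tool_rot: [[-0.134, 0.009, 0.991], [-0.991, -0.002, -0.134], [0.0, -1.0, 0.009]]
ft_force: [11.5, 2.4, 4.3]
grip_width: 0.0133
```

Request:
servo_tool(
  rows=[0,-0.0059,0.0008,0.0054,0,0,0,0,-0.0066,0.0009,0.0045,0,0,0,0,-0.0072,0.001,0.0035,0,0,0,0,-0.0076,0.001,0.0024,0,0,0,0,-0.0078,0.0011,0.0013,0,0,0,0,-0.0079,0.0011,0.0001,0,0,0],
)

```text
time_s: 8.33
position: [0.5332, -0.0978, 0.1254]
tool_rot: [[-0.134, 0.009, 0.991], [-0.991, -0.002, -0.134], [0.001, -1.0, 0.009]]
ft_force: [4.4, 2.0, 8.7]
grip_width: 0.0128
```

Request:
servo_tool(
  rows=[0,-0.0079,0.0011,-0.0011,0,0,0,0,-0.0076,0.0011,-0.0022,0,0,0,0,-0.0072,0.001,-0.0033,0,0,0,0,-0.0067,0.0009,-0.0043,0,0,0,0,-0.006,0.0008,-0.0053,0,0,0],
)

```text
time_s: 8.75
position: [0.4953, -0.0926, 0.1056]
tool_rot: [[-0.134, 0.001, 0.991], [-0.991, -0.0, -0.134], [0.0, -1.0, 0.001]]
ft_force: [4.7, -1.7, 0.1]
grip_width: 0.013
```

Request:
servo_tool(
  rows=[0,-0.0052,0.0007,-0.0061,0,0,0,0,-0.0042,0.0006,-0.0068,0,0,0,0,-0.0032,0.0004,-0.0073,0,0,0,0,0,0,-0.001,0,0,0],
)

```text
time_s: 9.08
position: [0.4835, -0.0911, 0.0846]
tool_rot: [[-0.135, 0.002, 0.991], [-0.991, -0.001, -0.135], [0.0, -1.0, 0.003]]
ft_force: [3.7, 3.1, 17.0]
grip_width: 0.0128
```

Request:
servo_tool(
  rows=[1,0,0,0,0,0,0,1,0,0,0,0,0,0,1,0,0,0,0,0,0,1,0,0,0.01,0,0,0,1,0,0,0.03,0,0,0,1,0,0,0.035,0,0,0,1,0,0,0.04,0,0,0,1,0,0,0.04,0,0,0,1,0,0,0.03,0,0,0,1,0,0,0,0,0,0],
)

```text
time_s: 9.92
position: [0.4841, -0.0916, 0.2747]
tool_rot: [[-0.134, 0.008, 0.991], [-0.991, -0.004, -0.134], [0.003, -1.0, 0.009]]
ft_force: [0.7, -0.0, 0.8]
grip_width: 0.0857
```

Run:
```python
from h import *
import cv2
s=env.observe();print(s["position"],s["grip_width"])
cv2.imwrite("pics/w2.png",env.get_image("wrist")[:,:,::-1])
sd=env.get_image("side")[:,:,::-1]
cv2.imwrite("pics/s2.png",cv2.resize(sd[130:275,255:395],None,fx=4,fy=4,interpolation=cv2.INTER_CUBIC))
```

```text
[ 0.48413302 -0.09157793  0.27473108] 0.08572043228065361
```

View pics/w2.png

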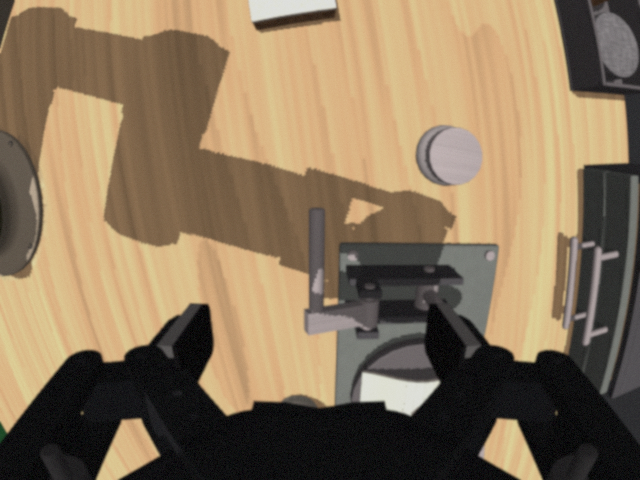

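View pics/s2.png

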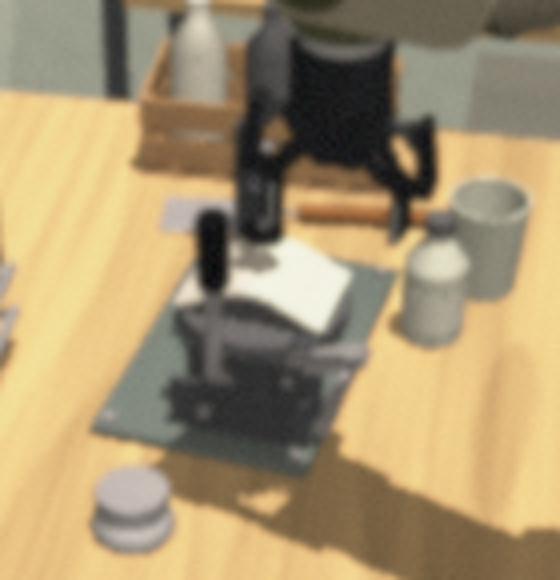

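The catch lies fully over on the robot side (bar at column 316, rows 208–310). The lever is still upright and the bystanders haven't moved. Now to the lever.

Request:
servo_tool(
  rows=[1,0.014,-0.0129,0,0,0,0,1,0.014,-0.0129,0,0,0,0,1,0.014,-0.0129,0,0,0,0,1,0.014,-0.0129,0,0,0,0,1,0.014,-0.0129,0,0,0,0,1,0.014,-0.0129,0,0,0,0,1,0.014,-0.0129,0,0,0,0,1,0.014,-0.0129,0,0,0,0,1,0,0,0,0,0,0],
)

```text
time_s: 10.77
position: [0.5958, -0.196, 0.2656]
tool_rot: [[-0.136, -0.005, 0.991], [-0.991, 0.002, -0.136], [-0.001, -1.0, -0.005]]
ft_force: [-0.1, 0.1, -0.8]
grip_width: 0.0853
```

Run:
```python
from h import *
import cv2
s=env.observe();print(s["position"],s["grip_width"])
cv2.imwrite("pics/w3.png",env.get_image("wrist")[:,:,::-1])
```

```text
[ 0.59579005 -0.19602073  0.26561948] 0.08531688245175847
```

View pics/w3.png

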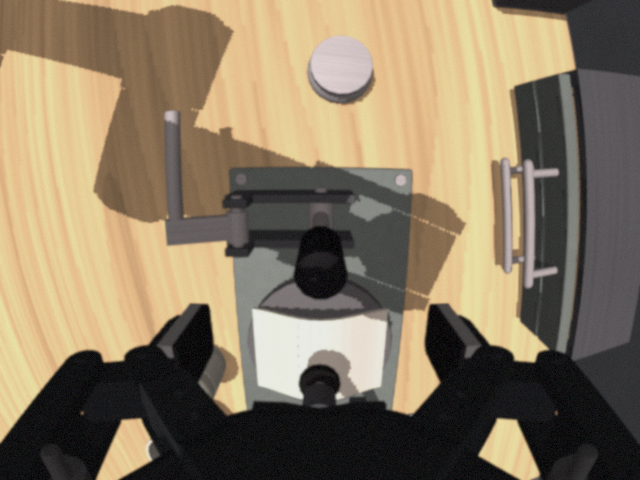

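The grip top is at about (320,272), centred between the fingers.

Run:
```python
from h import *
s=env.observe();print(s["position"],wonz((320,272),.22,s))
```

```text
[ 0.59493876 -0.19488159  0.26606044] [ 0.59584436 -0.19265285  0.22      ]
```

Request:
servo_tool(
  rows=[1,0,0,-0.02,0,0,0,1,0,0,-0.02,0,0,0,1,0,0.001,-0.02,0,0,0,1,0,0,-0.02,0,0,0,1,0,0,-0.012,0,0,0,1,0,0,-0.006,0,0,0,1,0,0,0,0,0,0],
)

```text
time_s: 11.4
position: [0.5939, -0.1923, 0.1694]
tool_rot: [[-0.134, -0.004, 0.991], [-0.991, 0.002, -0.134], [-0.002, -1.0, -0.004]]
ft_force: [-0.6, 0.1, 0.2]
grip_width: 0.0852
```

Request:
servo_tool(
  rows=[0.3,0,0,0,0,0,0,0.3,0,0,0,0,0,0,0.1,0,0,0,0,0,0,0,0,0,0,0,0,0,0,0,0,0,0,0,0,0,0,0,0,0,0,0],
  force=50,
)

```text
time_s: 11.9
position: [0.5956, -0.1933, 0.1722]
tool_rot: [[-0.134, 0.002, 0.991], [-0.991, -0.001, -0.134], [0.0, -1.0, 0.002]]
ft_force: [2.4, 0.5, 3.0]
grip_width: 0.0284
```

Request:
servo_tool(
  rows=[0,-0.008,0.0011,-0.0002,-0.47,-3.41,0,0,-0.008,0.0011,-0.0007,-0.47,-3.41,0,0,-0.0079,0.0011,-0.0012,-0.47,-3.41,0,0,-0.0078,0.0011,-0.0017,-0.47,-3.41,0,0,-0.0077,0.0011,-0.0022,-0.47,-3.41,0],
  force=70,
)

```text
time_s: 12.32
position: [0.5555, -0.1876, 0.1659]
tool_rot: [[-0.135, 0.297, 0.945], [-0.991, -0.042, -0.128], [0.001, -0.954, 0.3]]
ft_force: [6.6, 1.6, -5.1]
grip_width: 0.0286
```

Request:
servo_tool(
  rows=[0,-0.0076,0.001,-0.0026,-0.47,-3.41,0,0,-0.0074,0.001,-0.0031,-0.47,-3.41,0,0,-0.0072,0.001,-0.0035,-0.47,-3.41,0,0,-0.007,0.001,-0.004,-0.47,-3.41,0],
)

```text
time_s: 12.65
position: [0.5261, -0.1835, 0.1524]
tool_rot: [[-0.135, 0.512, 0.848], [-0.991, -0.072, -0.115], [0.002, -0.856, 0.517]]
ft_force: [13.6, 6.9, -9.1]
grip_width: 0.0282
```

Request:
servo_tool(
  rows=[0,-0.0067,0.0009,-0.0044,-0.47,-3.41,0,0,0,0,0,0,0,0],
)

```text
time_s: 12.82
position: [0.5196, -0.1825, 0.1481]
tool_rot: [[-0.136, 0.564, 0.815], [-0.991, -0.078, -0.111], [0.001, -0.822, 0.569]]
ft_force: [13.5, 5.7, 0.0]
grip_width: 0.0287
```

Request:
servo_tool(
  rows=[0,-0.0016,0.0002,-0.0011,0,0,0,0,0,0,0,0,0,0,0,0,0,0,0,0,0],
)

```text
time_s: 13.07
position: [0.5196, -0.1825, 0.148]
tool_rot: [[-0.134, 0.563, 0.816], [-0.991, -0.077, -0.11], [0.001, -0.823, 0.568]]
ft_force: [12.7, 4.0, 2.5]
grip_width: 0.0284
```

Request:
servo_tool(
  rows=[0,-0.0016,0.0002,-0.0011,0,0,0,0,0,0,0,0,0,0,0,0,0,0,0,0,0],
)

```text
time_s: 13.32
position: [0.5192, -0.1825, 0.1478]
tool_rot: [[-0.134, 0.565, 0.814], [-0.991, -0.078, -0.109], [0.002, -0.822, 0.57]]
ft_force: [22.2, 6.1, 3.1]
grip_width: 0.0282
```

The position has stopped changing while the force rose to 22 N, so the lever is on its stop. One last look.

Run:
```python
from h import *
import cv2
s=env.observe();print(s["position"],s["ft_force"],s["grip_width"])
cv2.imwrite("pics/w4.png",env.get_image("wrist")[:,:,::-1])
cv2.imwrite("pics/s4.png",env.get_image("side")[:,:,::-1])
cv2.imwrite("pics/t4.png",env.get_image("top")[:,:,::-1])
```

```text
[ 0.51916775 -0.18249868  0.14781236] [22.23032604  6.09495492  3.06462902] 0.028240378858346623
```

View pics/w4.png

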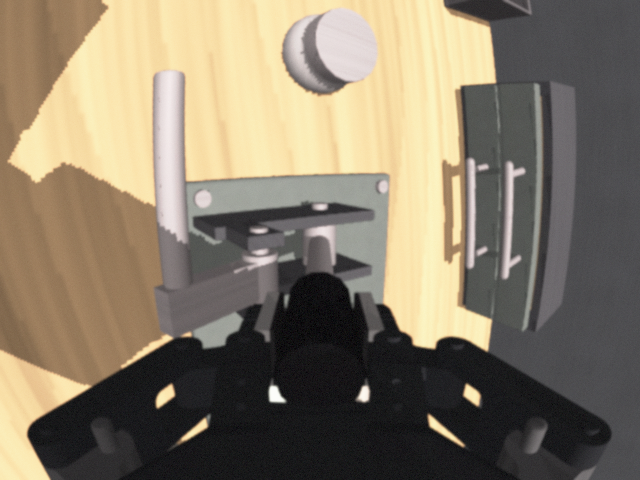

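View pics/s4.png

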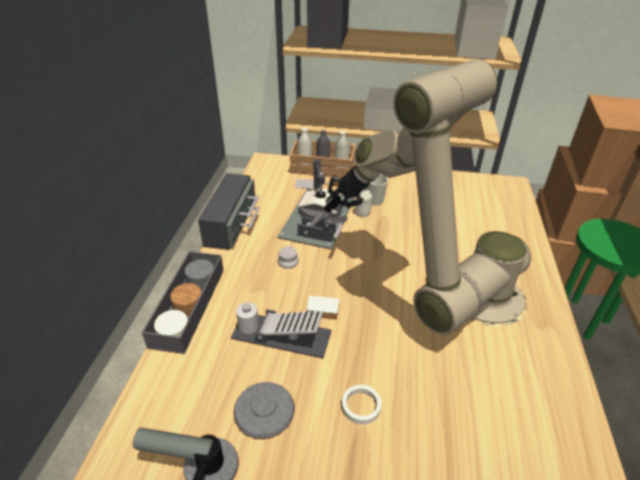

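View pics/t4.png

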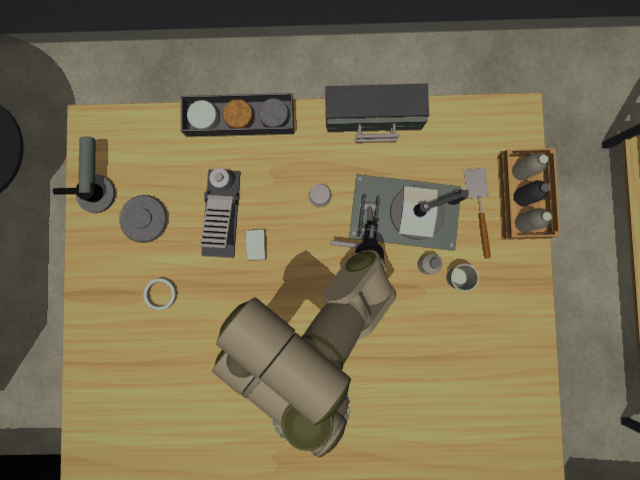

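The grip is firmly between the pads (wrist view, about (318,340)) and the catch is fully over (bar at (172,70)–(172,285)). In the top view every bystander sits at its starting pixel and the presser is down over the shell. I'm handing it in.

Run:
```python
from rig import env
print(env.close_job()); s=env.observe(); print(s["time_s"],s["position"],s["ft_force"],s["grip_width"])
```

```text
the job is handed in; nothing more can be done
None
the job is handed in; nothing more can be done
```

The shell is clamped. I did the three steps in the order asked and handed the job in at about 13.5 s, with the gripper still holding the lever on its stop.

- **Pedal:** I pressed it until the force jumped from 10 to 25 N with the tip at z 44 mm, so it was on its stop. After I lifted off, the pictures showed it back up.
- **Catch:** I pinched the bar and carried it along its arc. It met the stop at about 17 N with the bar about 104 mm above the bench, where full travel should put it. Later pictures show it still fully over on the robot side.
- **Lever:** I gripped it at 70 N and pulled it to about 0.60 rad by the tool pose. It then stopped moving while the force rose to about 22 N. The grip width stayed at 28.2 mm against the 30 mm grip, so I saw no sign of slipping.
- **Bystanders:** in the last top and side pictures they look to be where they started. I judged this by eye, not by measurement.

No checks failed or disagreed. The lever and catch angles are inferred from the tool pose, contact forces and pictures, since neither joint can be read directly. Nothing could be read after hand-in, so the final second of holding is unchecked.

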